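Shut the block heater and wedge up its front

ROBOT

A 6-joint arm with a two-finger parallel gripper is mounted at the origin on the work surface. World frame = base frame: x ahead of the robot, y to its left, z up, the work surface at z = 0. Lengths are in mm, angles in rad, forces in N, time in s.
With the tool pointing down it reaches from about 250 to 725 mm from the base axis. Payload 9.7 kg.
Tool frame: the origin (TCP) lies midway between the tips of the shut fingers; the grasp point (between the pads) lies 19 mm behind it; z points along the fingers, y is the direction in which the jaws open and shut (so a half turn about z gives the same grasp; the last joint's range is limited). The gripper opens to 85 mm and grips with 20 to 120 N. Pads are 22 mm wide; open, the fingers measure 114 mm over their backs; the gripper's body (76 mm by 85 mm) begins 54 mm behind the grasp point. The pads swing forward as they close: fully open they stand 13 mm farther back than shut.
Start: joints at [1.278, 0.087, 0.176, 1.66, 0, 1.571], TCP at [158.746, 526.59, 231.284] pointing down, gripper open.
Joint ranges: [-3.13, 3.13], [-0.85, 1.81], [-1.15, 1.24], [-2.2, 2.28], [-1.44, 1.52], [-3.14, 3.14]. Speed limits (rad/s): [2.22, 2.22, 2.57, 3.14, 3.14, 3.14].

INTERFACE

Orientations are given as a unit quaternion [w, x, y, z].
In Python, from plant import manip gives the robot as it stands.
- The arm moves only by the shell command python3 -m inch 'ROWS' [FORCE]. ROWS is JSON, a list of rows, each an object with "grip": the finger opening in m, from 0 to 0.0854; "slide": the shift along the tool's x, y, z in m, a list of three; "delta_rot": the turn, a rotation vector about the tool's x, y, z in rad, a list of three. A call has exactly 8 rows; each row shifts and turns the commanded pose from where the row before left it, along the tool's axes as they then stand; what a row does not reach is not made up. A row lasts 1/10 s, in which the tool goes at most 50 mm and 8.59 degrees, less where a joint would pass 70% of its speed; a pose out of reach is approached as far as the arm can. A call is refused whole if a number of a shift passes 0.05 or a number of a turn 0.15, either way. A call with a gripper value outside its range is refused whole. The fingers move at their own pace and stop on an object; FORCE is the grip in N (left out, the last holds). Time passes only in rows, so rows that do not move let the fingers close, or fill a call up. It gives the time, the measured TCP pose, the force and the opening at its end, in the units of the state.
- manip.observe(): the state, without advancing time (a new reading comes with each control period).
- manip.read_camera(name): name is "scene" or "top"; returns a dict with "img" (420x560x3 uint8, red, green, blue), "K" (3x3 intrinsics, pixels), "world_from_camera" (4x4, takes a point from camera to world coordinates). Camera axes: x right, y down, z forward; pixel columns grow to the right and rows downward; lengths in mm; the calibration is good to about 2 mm. A picture is of the moment at which its call begins. There is no depth.
- manip.close_job(): hands the job in, once; it reports no verdict.
The state is a dict: "t": time; "joints": joint angles; "dq": joint speeds; "joint_efforts": joint torques, N m; "eef_pos": TCP position; "tcp_rot": TCP orientation; "force": force on the tool from outside, world axes, zero at the start; "moment": the same for the moment, N m; "grip_width": opening from 0.0 (shut) to 1.0 (fully open).
Only numpy, scipy, OpenCV 4.12 (cv2) and the standard library are available. Lean on these libraries where they do the work, as an engineer would, in place of code of your own. Each camera call takes 0.05 s, during which the arm holds its last target.

TASK

The front feet of the little block heater have to be readjusted: first lower its lid gently until it is fully shut. Then take the levelling wedge and push it, lying flat on the bench, thin end first under the heater's front edge, between the two front feet, until both front feet are just off the bench, about 3 mm. Finish while still gripping the wedge there, with the wedge alone carrying the front of the heater; do not shove the heater along the bench, and leave the other things alone.

Things in the scene. Friction and masses are not known exactly. Their poses are not given: they have to be found in the camera images.
- heater: Block heater, loose, about 0.95 kg: white housing 150 deep (x) x 140 wide (y) on four rubber feet 18 across, 8 high, at x = +-60, y = +-52 mm. Origin: centre of the footprint at the feet's soles; +x from its front (sloped dark panel, 42 high at the very front, 70 high 45 behind it) to its back (hinge). When wedged up it tips about its rear feet: feet 3 mm up, front edge 3.4 mm up.
- front_edge (a point): Middle of the heater's lower front edge: 75 mm in front of the heater's origin, 8 above the soles; the axes are the heater's. The edge is straight, 140 long; the gap below it (8 high, 86 clear between the feet) is where the wedge goes.
- foot_left (a point): Centre of the sole of the front left foot (heater x = -60, y = +52); z = 0 when it stands on the bench.
- foot_right (a point): Centre of the sole of the front right foot (heater x = -60, y = -52); z = 0 when it stands on the bench.
- lid (a joint): Lid angle (rad): 0 fully shut, grows as it opens (at the start 0.55 to 0.9). A stiff hinge: it stays where it is left and takes about 1 to 2 N at its front to turn.
- lid_hinge (a point): Middle of the lid's hinge axis, which runs along the heater's y; 70 mm behind the heater's origin, 71 above the soles. Its axes turn with the lid: x from the lid's front to the hinge, z out of the lid's outer face.
- lid_front (a point): Point on the lid's outer (upper) face near its front, 88 mm from the hinge axis along the lid, 24 above the axis; axes as lid_hinge. The lid is a shallow cover 98 long x 128 wide x 24 high, grey frame with a clear pane, with a lip 16 long, 70 wide, 6 thick out of its front wall at the bottom. Shut, its flat top is 95 above the bench.
- wedge_mid (a point): Centre of the loose wedge, 11.5 above its underside. Plain white plastic, 0.115 kg, 130 long (x) x 40 wide (y): the thick end (-x) is a flat-topped grip block 35 long, 23 high, with dark ribs on top, its middle 47.5 mm from the centre; from there the top slopes evenly down over 95 mm to the thin end (+x), 3 thick. Slope and underside are slippery: it slides in with under 10 N.
- wedge_nose (a point): Middle of the lower edge of the wedge's thin end, 65 mm from the centre along +x, at the underside. Same axes.
- tip_box: Box of pipette tips, 122 x 84 x 56, to be left alone. Origin: centre of its underside.
- tube_rack: White tube rack with capped tubes, 70 x 119 x 68, to be left alone. Origin: centre of its underside.
- reagent_bottle: Brown bottle, 66 across, 150 high, to be left alone. Origin: centre of its underside.
Things that resemble listed ones, but are neither listed nor needed, are in the scene too. Of the things that look like the part that bears wedge_mid, the larger one is meant.

How it is judged (in metres and radians):
On the way, in this order (a step that is already met when the one before it is completed fails the run):
1. the lid is fully shut (value of joint lid below 0.04 rad), for 0.2 s.
2. the wedge, flat on the bench and thin end first between the front feet, has lifted both off the bench (height (world z) of each of foot_left, foot_right above 0.0012 m and contact force between wedge and heater above 1 N and angle between wedge_mid's own z axis and vertical below 0.06 rad and height (world z) of wedge_nose below 0.003 m and x of wedge_nose in the frame of heater above -0.06 m and y of wedge_nose in the frame of heater between -0.043 and 0.043 m), for 0.2 s.
At the end, for the whole second after the job is handed in: Lid shut (under 0.04 rad); both front feet 1.2 to 5.5 mm up, carried by the wedge (over 1 N), which lies flat on the bench (0.06 rad, nose under 3 mm up), thin end in between the front feet, gripped by the fingers (over 2 N); the robot does not touch the heater; heater and wedge are still (all of step 2 and value of joint lid below 0.04 rad and height (world z) of each of foot_left, foot_right below 0.0055 m and contact force between the fingers and wedge above 2 N and contact force between each of the arm, the fingers and heater below 0.3 N and linear speed of each of heater, wedge below 0.01 m/s); the arm keeps its last pose, push and grip.
It fails at once if the lid is slammed (faster than 4 rad/s) (velocity of joint lid below -4 rad/s).
It fails at once if the heater is shoved more than 30 mm (distance of heater from where it was at the start of the episode above 0.03 m).
It fails at once if the tip box is moved more than 20 mm (distance of tip_box from where it was at the start of the episode above 0.02 m).
It fails at once if the tube rack is moved more than 20 mm (distance of tube_rack from where it was at the start of the episode above 0.02 m).
It fails at once if the bottle is moved more than 20 mm (distance of reagent_bottle from where it was at the start of the episode above 0.02 m).
It also fails if it takes over 54 s, if anything falls off the work surface, if the arm or the gripper's body presses on something with over 40 N, if the wrist force passes 120 N, or if a joint passes its speed limit or range.

## Working session

There is one attempt and no reset: what is moved stays moved. The work goes in short steps, Python scripts to look and compute and a shell command to move; the robot and the scene stay as the last step left them, time stands still between calls to the robot, and variables do not carry over. Pictures are saved under pics/ and viewed, and the job is handed in when it is done.

```bash
ls; mkdir -p pics
python3 - <<'E'
from plant import manip
import cv2
print(manip.observe())
for n in ("scene","top"):
    c=manip.read_camera(n); cv2.imwrite(f"pics/{n}0.png",c["img"][:,:,::-1]); print(n,c["K"].tolist(),c["world_from_camera"].round(4).tolist())
E
```

```text
pics
{'t': 0.0, 'joints': array([1.27803656e+00, 8.74496261e-02, 1.75148142e-01, 1.65978427e+00,
       2.12373668e-05, 1.57081008e+00]), 'dq': array([ 8.45165448e-05, -4.03122667e-04, -4.06679189e-04,  5.97967322e-05,
        1.01037748e-03,  1.45077865e-03]), 'joint_efforts': array([-1.88672916e-04, -5.20387173e+01,  4.64806223e+01,  1.61794585e-02,
        2.13810904e-04,  6.03206018e-07]), 'eef_pos': array([158.65878617, 526.39072181, 230.59599366]), 'tcp_rot': array([-1.04537245e-04,  1.45864473e-01,  9.89304372e-01, -6.36271092e-04]), 'force': array([-0.85937373, -0.40017804,  0.10692771]), 'moment': array([-0.06298586,  0.03187728, -0.00390588]), 'grip_width': 1.0013489043050214}
scene [[423.4751915192357, 0.0, 281.2251475287336], [0.0, 423.4751915192357, 208.49325159824056], [0.0, 0.0, 1.0]] [[0.2727, 0.4861, -0.8303, 1363.8531], [0.9621, -0.131, 0.2393, -245.1061], [0.0076, -0.864, -0.5034, 583.0897], [0.0, 0.0, 0.0, 1.0]]
top [[459.39621864612553, 0.0, 282.1476158426255], [0.0, 459.39621864612553, 211.33211872418082], [0.0, 0.0, 1.0]] [[-0.0288, -0.9946, 0.1, 469.4241], [-0.9995, 0.0275, -0.0144, -11.8844], [0.0116, -0.1004, -0.9949, 1204.4565], [0.0, 0.0, 0.0, 1.0]]
```

View pics/scene0.png

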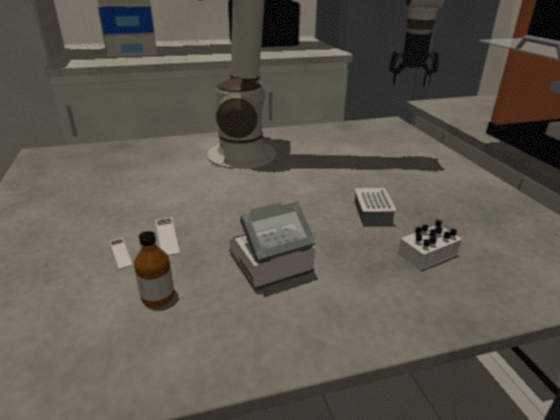

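View pics/top0.png

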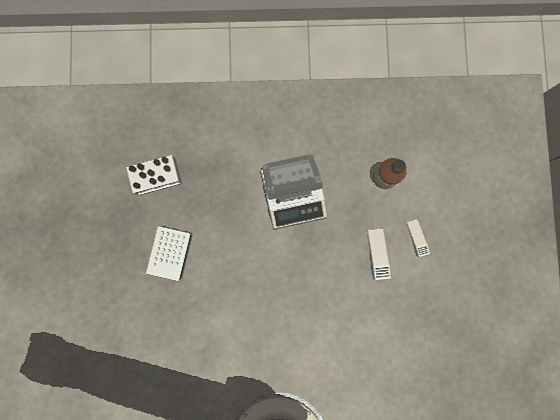

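The scene view shows the heater at (275,245) with its lid open, the bottle at (155,275), two wedges at (167,236) and (121,252), the tip box at (375,205) and the rack at (430,245). In the top view (up = +x, left = +y) the heater is at (293,190), its dark front panel facing the robot.

There are two wedge candidates in the top view: (379,254), which is larger, and (418,238), which is smaller. The first fits "the larger one", so I'll confirm it in an enlarged crop.

```bash
cat > h.py <<'E'
import numpy as np, cv2
from plant import manip
def cam(n):
    c=manip.read_camera(n); return c
def ray(c,u,v):
    T=c["world_from_camera"]; d=T[:3,:3]@np.linalg.inv(c["K"])@np.array([u,v,1.]); return T[:3,3],d
def onz(c,u,v,z):
    o,d=ray(c,u,v); return o+d*(z-o[2])/d[2]
def proj(c,p):
    T=c["world_from_camera"]; q=T[:3,:3].T@(np.array(p)-T[:3,3]); q=c["K"]@q; return q[:2]/q[2]
E
python3 - <<'E'
from h import *
t=cam("top")["img"][:,:,::-1]; s=cam("scene")["img"][:,:,::-1]
a=cv2.resize(t[140:290,250:440],None,fx=4,fy=4,interpolation=cv2.INTER_CUBIC)
cv2.imwrite("pics/cropt.png",a)
cv2.imwrite("pics/crops.png",cv2.resize(s[195:315,100:330],None,fx=3.4,fy=3.4,interpolation=cv2.INTER_CUBIC))
E
```

```text
(no output)
```

View pics/cropt.png

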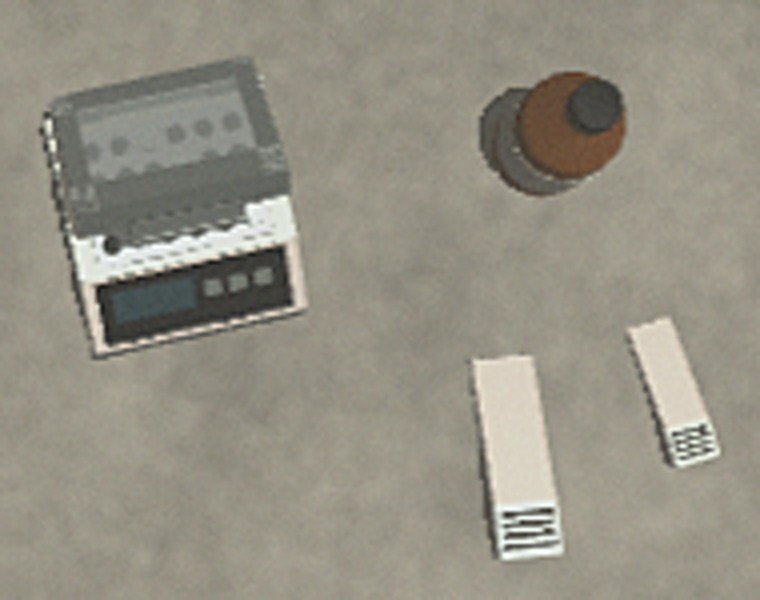

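View pics/crops.png

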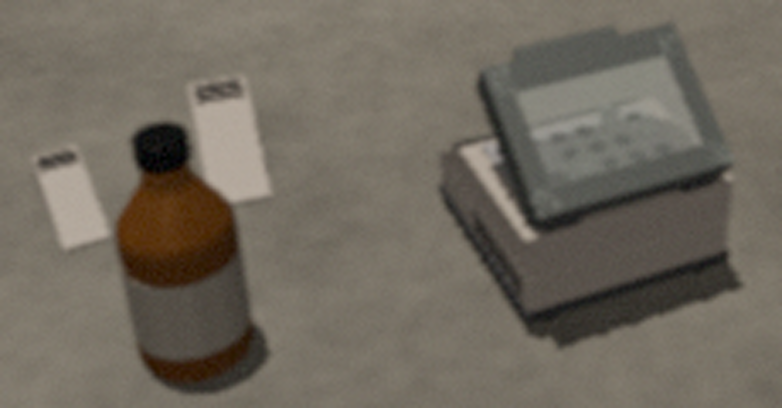

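The crop confirms it. The wedge with corners at crop (472,358), (533,354), (500,558) and (562,552) is clearly the larger one and has the ribs on its grip end. Next I'll measure it and the heater.

Run:
```python
from h import *
np.set_printoptions(precision=1,suppress=True)
c=cam("top"); img=c["img"]
hsv=cv2.cvtColor(img,cv2.COLOR_RGB2HSV)
# wedge mask
m=((img.min(2)>165)).astype(np.uint8)
n,l,st,ce=cv2.connectedComponentsWithStats(m)
for i in range(1,n):
    if st[i,4]>100 and st[i,1]>120: print(i,st[i],ce[i])
f=lambda x,y:(x/4+250-.375,y/4+140-.375)
print("wedge nose", [onz(c,*f(*p),3)[:2] for p in((472,358),(533,354))])
print("wedge tail", [onz(c,*f(*p),23)[:2] for p in((500,558),(562,552))])
print("block front", [onz(c,*f(*p),23)[:2] for p in((493,505),(555,500))])
for z in (8,25,42): print("heater front",z,[onz(c,*f(*p),z)[:2] for p in((96,355),(305,308))])
print("panel top 70", [onz(c,*f(*p),70)[:2] for p in((80,282),(298,240))])
s=cam("scene"); g=lambda x,y:(x/3.4+100-.35,y/3.4+195-.35)
print("scene heater bottom", [onz(s,*g(*p),8)[:2] for p in((445,195),(528,310),(728,255))])
print("scene heater top corner back(70)", [onz(s,*g(*p),70)[:2] for p in((460,145),(535,238),(732,178))])
print("scene wedge nose",[onz(s,*g(*p),3)[:2] for p in((232,203),(271,193))],"tail",[onz(s,*g(*p),23)[:2] for p in((188,83),(244,75))])
o=lambda a,b,c1=c,c2=s:None
def tri(pt,ps):
    A=[];B=[]
    for o,d in (ray(c,*f(*pt)),ray(s,*g(*ps))):
        d=d/np.linalg.norm(d);P=np.eye(3)-np.outer(d,d);A.append(P);B.append(P@o)
    A=np.vstack(A);B=np.hstack(B);x,r,_,_=np.linalg.lstsq(A,B,rcond=None);return x,r
# lid corners: hinge-right corner, hinge-left, front
print("lid")
for a in (((50,105),(728,165)),((258,60),(545,222)),((290,195),(483,75)),((65,222),(672,28))): print(tri(*a))
```

```text
214 [126 155  52  38 813] [152.6 174.6]
221 [268 189  59  39 529] [297.2 203. ]
225 [407 219  23  38 337] [417.6 235.7]
232 [ 146  226   44   55 1494] [167.8 253.7]
234 [368 229  23  51 689] [378.9 252.2]
239 [276 392  47  28 174] [302.3 403. ]
wedge nose [array([ 537.1, -252.2]), array([ 538.6, -292.5])]
wedge tail [array([ 407.8, -260.1]), array([ 410.4, -299.9])]
block front [array([ 441.5, -257.2]), array([ 443.5, -297.2])]
heater front 8 [array([545.6,  -5.8]), array([ 572.6, -143.3])]
heater front 25 [array([544.6,  -5.8]), array([ 571.1, -141.4])]
heater front 42 [array([543.5,  -5.9]), array([ 569.7, -139.6])]
panel top 70 [array([587.3,   2.6]), array([ 609.9, -133.7])]
scene heater bottom [array([ 575.5, -137.8]), array([ 704.6, -109.8]), array([686.5,  24.6])]
scene heater top corner back(70) [array([ 610.1, -131. ]), array([ 715.5, -106.6]), array([689.2,  23.2])]
scene wedge nose [array([ 540. , -276.5]), array([ 535.3, -250.4])] tail [array([ 408.2, -299.2]), array([ 407.4, -258.8])]
lid
(array([696.1,  17.8,  85.3]), array([0.2]))
(array([ 722. , -106.8,   86.3]), array([44.9]))
(array([ 629.7, -120.5,  131.8]), array([16.8]))
(array([615.3,   8. , 137.6]), array([5.6]))
```

Run:
```python
from h import *
np.set_printoptions(precision=1,suppress=True)
c=cam("top"); g=cv2.GaussianBlur(cv2.cvtColor(c["img"],cv2.COLOR_RGB2GRAY).astype(np.float32),(3,3),0)
pts=[]
for u in range(278,323):
    v0=228-(u-274)*0.225
    r=np.arange(int(v0)-5,int(v0)+7); d=np.diff(g[r,u]); k=d.argmin()
    if 0<k<len(d)-1:
        a,b,e=d[k-1:k+2]; pts.append((u,r[k]+.5+.5*(a-e)/(a-2*b+e)))
pts=np.array(pts,np.float32)
L=cv2.fitLine(pts,cv2.DIST_HUBER,0,.01,.01).ravel(); print(L)
# side edges: left side (bright/dark) and right
f=lambda u:(u,L[3]+(u-L[2])*L[1]/L[0])
for z in (8,42):
    a=onz(c,*f(274),z);b=onz(c,*f(326),z); d=b-a
    print(z,a,b,"yaw",np.arctan2(d[0],-d[1]))
w=(c["img"].min(2)>150).astype(np.uint8)[215:285,360:400]
cn=max(cv2.findContours(w,0,1)[0],key=cv2.contourArea); print(cv2.minAreaRect(cn+np.array([360,215])))
```

```text
[  1.   -0.2 300.2 222.7]
8 [545.6  -6.7   8. ] [ 571.4 -143.6    8. ] yaw 0.18656269130125144
42 [543.5  -6.9  42. ] [ 568.5 -139.8   42. ] yaw 0.18656269130125067
((379.2721252441406, 253.95040893554688), (50.602779388427734, 16.537458419799805), 82.05652618408203)
```

```bash
python3 -m inch '[{"grip":0,"slide":[0,0,0],"delta_rot":[0,0,-0.12]},{"grip":0,"slide":[0,0,0],"delta_rot":[0,0,-0.12]},{"grip":0,"slide":[0,0,0],"delta_rot":[0,0,-0.12]},{"grip":0,"slide":[0,0,0],"delta_rot":[0,0,-0.12]},{"grip":0,"slide":[-0.022,-0.040,0],"delta_rot":[0,0,0]},{"grip":0,"slide":[-0.022,-0.040,0],"delta_rot":[0,0,0]},{"grip":0,"slide":[-0.022,-0.040,0],"delta_rot":[0,0,0]},{"grip":0,"slide":[-0.022,-0.040,0],"delta_rot":[0,0,0]}]' 40
python3 -m inch '[{"grip":0,"slide":[-0.022,-0.040,0],"delta_rot":[0,0,0]},{"grip":0,"slide":[-0.022,-0.040,0],"delta_rot":[0,0,0]},{"grip":0,"slide":[-0.022,-0.040,0],"delta_rot":[0,0,0]},{"grip":0,"slide":[-0.022,-0.040,0],"delta_rot":[0,0,0]},{"grip":0,"slide":[-0.022,-0.040,0],"delta_rot":[0,0,0]},{"grip":0,"slide":[-0.022,-0.040,0],"delta_rot":[0,0,0]},{"grip":0,"slide":[-0.022,-0.040,0],"delta_rot":[0,0,0]},{"grip":0,"slide":[0,0,0],"delta_rot":[0,0,0]}]'
```

```text
t: 1.15
eef_pos: [275.7, 384.4, 231.3]
tcp_rot: [0.0, -0.094, 0.996, 0.0]
force: [1.0, 0.0, 0.9]
grip_width: 0.0
t: 1.95
eef_pos: [480.7, 135.6, 230.7]
tcp_rot: [-0.0, -0.091, 0.996, -0.001]
force: [-0.3, 0.3, -0.0]
grip_width: -0.001
```

```bash
python3 -m inch '[{"grip":0,"slide":[-0.020,-0.037,0],"delta_rot":[0,0,0]},{"grip":0,"slide":[-0.020,-0.037,0.01],"delta_rot":[0,0,0]},{"grip":0,"slide":[-0.020,-0.037,0.01],"delta_rot":[0,0,0]},{"grip":0,"slide":[-0.020,-0.037,0.01],"delta_rot":[0,0,0]},{"grip":0,"slide":[-0.020,-0.037,0.01],"delta_rot":[0,0,0]},{"grip":0,"slide":[-0.020,-0.036,0.01],"delta_rot":[0,0,0]},{"grip":0,"slide":[0,0,0.01],"delta_rot":[0,0,0]},{"grip":0,"slide":[0,0,0],"delta_rot":[0,0,0]}]'
python3 - <<'E'
from h import *
for n in("scene","top"):
    c=cam(n);p=manip.observe()["eef_pos"];q=proj(c,p);print(n,q)
    i=c["img"][:,:,::-1];x,y=int(q[0])-90,int(q[1])-60
    cv2.imwrite(f"pics/lid_{n}.png",cv2.resize(i[y:y+140,x:x+180],None,fx=4,fy=4,interpolation=cv2.INTER_CUBIC))
E
```

```text
t: 2.75
eef_pos: [636.8, -55.6, 169.0]
tcp_rot: [-0.002, -0.093, 0.996, 0.0]
force: [0.5, 0.8, -0.0]
grip_width: -0.002
scene [272.15848998 197.70897017]
top [293.48338788 183.15574125]
```

View pics/lid_scene.png

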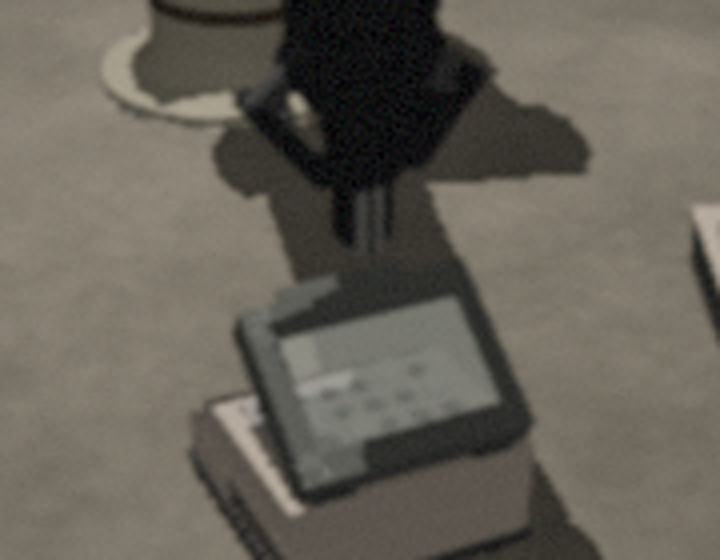

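The fingertips, at crop (370,250), hang just above the front edge of the lid. I'll descend slowly until they touch.

```bash
python3 -m inch '[{"grip":0,"slide":[-0.003,0,0.003],"delta_rot":[0,0,0]},{"grip":0,"slide":[0,0,0.004],"delta_rot":[0,0,0]},{"grip":0,"slide":[0,0,0.004],"delta_rot":[0,0,0]},{"grip":0,"slide":[0,0,0.004],"delta_rot":[0,0,0]},{"grip":0,"slide":[0,0,0.003],"delta_rot":[0,0,0]},{"grip":0,"slide":[0,0,0.003],"delta_rot":[0,0,0]},{"grip":0,"slide":[0,0,0.003],"delta_rot":[0,0,0]},{"grip":0,"slide":[0,0,0],"delta_rot":[0,0,0]}]'
```

```text
t: 3.65
eef_pos: [640.2, -55.0, 146.7]
tcp_rot: [-0.0, -0.093, 0.996, 0.0]
force: [0.3, 0.4, 0.2]
grip_width: -0.002
```

```bash
python3 -m inch '[{"grip":0,"slide":[0,0,0.004],"delta_rot":[0,0,0]},{"grip":0,"slide":[0.001,0,0.004],"delta_rot":[0,0,0]},{"grip":0,"slide":[0.002,0,0.004],"delta_rot":[0,0,0]},{"grip":0,"slide":[0.002,0,0.004],"delta_rot":[0,0,0]},{"grip":0,"slide":[0.002,0,0.004],"delta_rot":[0,0,0]},{"grip":0,"slide":[0.002,0,0.004],"delta_rot":[0,0,0]},{"grip":0,"slide":[0.002,0,0.004],"delta_rot":[0,0,0]},{"grip":0,"slide":[0.002,0,0.004],"delta_rot":[0,0,0]}]'
```

```text
t: 4.45
eef_pos: [627.4, -57.4, 114.9]
tcp_rot: [-0.0, -0.093, 0.996, 0.0]
force: [-0.9, -0.7, 1.3]
grip_width: -0.003
```

```bash
python3 -m inch '[{"grip":0,"slide":[0.001,0,0.004],"delta_rot":[0,0,0]},{"grip":0,"slide":[0.001,0,0.004],"delta_rot":[0,0,0]},{"grip":0,"slide":[0.001,0,0.003],"delta_rot":[0,0,0]},{"grip":0,"slide":[0.001,0,0.003],"delta_rot":[0,0,0]},{"grip":0,"slide":[0,0,0.002],"delta_rot":[0,0,0]},{"grip":0,"slide":[0,0,0.002],"delta_rot":[0,0,0]},{"grip":0,"slide":[0,0,0.001],"delta_rot":[0,0,0]},{"grip":0,"slide":[0,0,0],"delta_rot":[0,0,0]}]'
```

```text
t: 5.25
eef_pos: [623.7, -58.1, 96.1]
tcp_rot: [-0.0, -0.093, 0.996, 0.0]
force: [0.4, 0.2, 0.6]
grip_width: -0.003
```

```bash
python3 -m inch '[{"grip":0,"slide":[0,0,0.001],"delta_rot":[0,0,0]},{"grip":0,"slide":[0,0,0.001],"delta_rot":[0,0,0]},{"grip":0,"slide":[0,0,0.001],"delta_rot":[0,0,0]},{"grip":0,"slide":[0,0,0],"delta_rot":[0,0,0]},{"grip":0,"slide":[0,0,0],"delta_rot":[0,0,0]},{"grip":0,"slide":[0,0,0],"delta_rot":[0,0,0]},{"grip":0,"slide":[0,0,0],"delta_rot":[0,0,0]},{"grip":0,"slide":[0,0,0],"delta_rot":[0,0,0]}]'
python3 - <<'E'
from h import *
c=cam("scene");i=c["img"][:,:,::-1]
cv2.imwrite("pics/lid2.png",cv2.resize(i[160:300,190:370],None,fx=4,fy=4,interpolation=cv2.INTER_CUBIC))
E
```

```text
t: 6.05
eef_pos: [623.8, -58.1, 94.9]
tcp_rot: [0.001, -0.093, 0.996, -0.0]
force: [-4.2, 0.1, 10.7]
grip_width: 0.001
```

View pics/lid2.png

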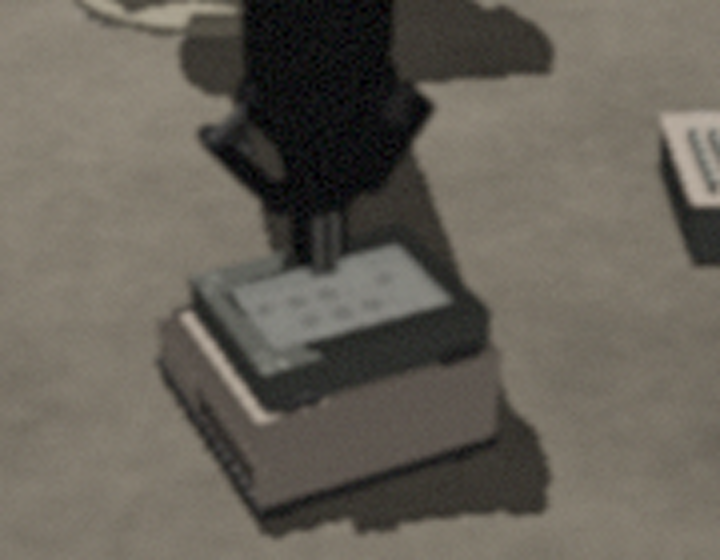

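The lid lies flat and resists at 10.7 N with the tip at 94.9 mm, so it is shut. Now I'll retreat and move to the wedge.

```bash
python3 -m inch '[{"grip":0,"slide":[0,0,-0.02],"delta_rot":[0,0,0]},{"grip":0,"slide":[0,0,-0.035],"delta_rot":[0,0,0]},{"grip":0,"slide":[0.015,-0.01,-0.025],"delta_rot":[0,0,0]},{"grip":0.07,"slide":[0.032,-0.025,0],"delta_rot":[0,0,0]},{"grip":0.07,"slide":[0.032,-0.025,0],"delta_rot":[0,0,0]},{"grip":0.07,"slide":[0.032,-0.025,0],"delta_rot":[0,0,0]},{"grip":0.07,"slide":[0.032,-0.025,0],"delta_rot":[0,0,0]},{"grip":0.07,"slide":[0.032,-0.025,0],"delta_rot":[0,0,0]}]'
python3 -m inch '[{"grip":0.07,"slide":[0.032,-0.025,0],"delta_rot":[0,0,0]},{"grip":0.07,"slide":[0.028,-0.020,0],"delta_rot":[0,0,0]},{"grip":0.07,"slide":[0,0,0],"delta_rot":[0,0,0.13]},{"grip":0.07,"slide":[0,0,0.02],"delta_rot":[0,0,0]},{"grip":0.07,"slide":[0,0,0.03],"delta_rot":[0,0,0]},{"grip":0.07,"slide":[0,0,0.03],"delta_rot":[0,0,0]},{"grip":0.07,"slide":[0,0,0],"delta_rot":[0,0,0]},{"grip":0.07,"slide":[0,0,0],"delta_rot":[0,0,0]}]'
python3 - <<'E'
from h import *
o=manip.observe();print(o["eef_pos"],o["tcp_rot"],o["grip_width"])
for n in("scene","top"):
    c=cam(n);q=proj(c,o["eef_pos"]);print(n,q)
    i=c["img"][:,:,::-1]
    x,y=((100,180),(250,140))[n=="top"]
    cv2.imwrite(f"pics/w_{n}.png",cv2.resize(i[y:y+140,x:x+190],None,fx=4,fy=4,interpolation=cv2.INTER_CUBIC))
E
```

```text
t: 6.9
eef_pos: [475.8, -224.3, 173.4]
tcp_rot: [0.0, -0.094, 0.996, -0.0]
force: [0.6, -0.4, 0.3]
grip_width: 0.82
t: 7.7
eef_pos: [426.2, -278.6, 93.8]
tcp_rot: [-0.0, -0.029, 1.0, 0.0]
force: [1.0, 0.4, 1.0]
grip_width: 0.817
[ 426.18242857 -278.61117726   93.8330241 ] [-1.71720060e-04 -2.86098796e-02  9.99590631e-01  1.23459289e-04] 0.8174981683194293
scene [159.77623242 196.55714947]
top [388.18711819 272.53422721]
```

View pics/w_scene.png

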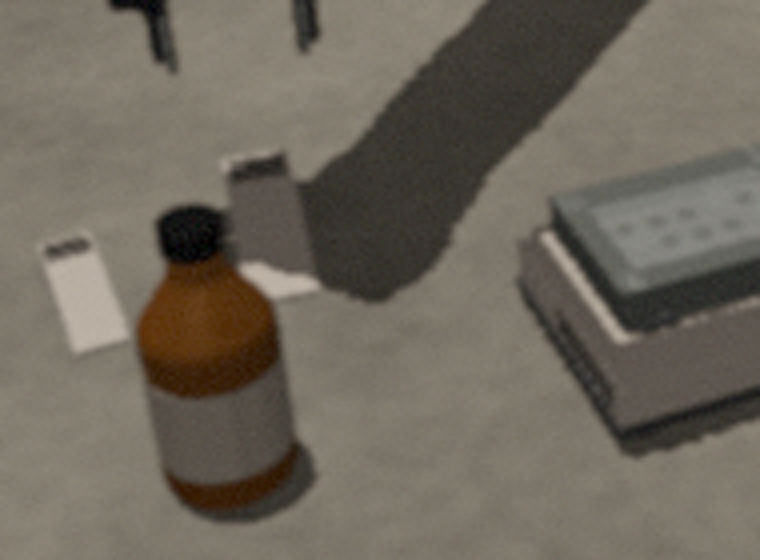

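View pics/w_top.png

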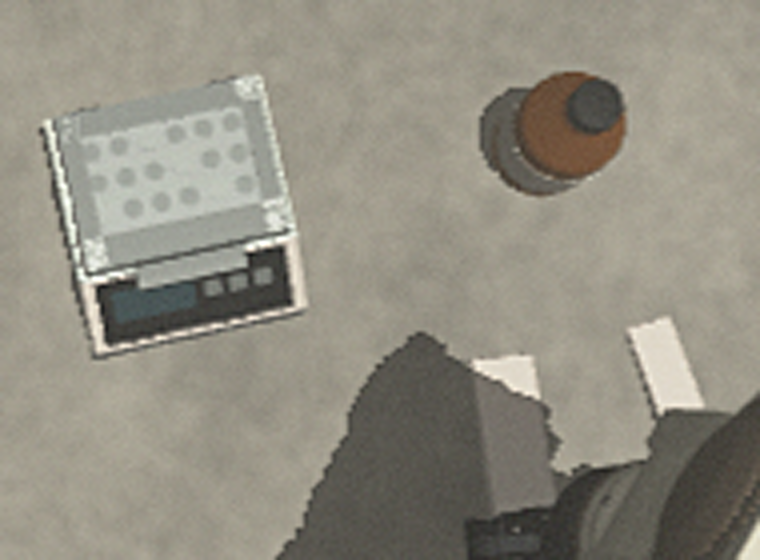

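The top view shows the lid shut flat and the heater corners at (96,355) and (305,308), unchanged. The fingers are centred over the wedge's grip block.

```bash
python3 -m inch '[{"grip":0.07,"slide":[0,0,0.025],"delta_rot":[0,0,0]},{"grip":0.07,"slide":[0,0,0.03],"delta_rot":[0,0,0]},{"grip":0.07,"slide":[0,0,0.015],"delta_rot":[0,0,0]},{"grip":0.07,"slide":[0,0,0.008],"delta_rot":[0,0,0]},{"grip":0.07,"slide":[0,0,0.006],"delta_rot":[0,0,0]},{"grip":0.07,"slide":[0,0,0.005],"delta_rot":[0,0,0]},{"grip":0.07,"slide":[0,0,0.004],"delta_rot":[0,0,0]},{"grip":0.07,"slide":[0,0,0],"delta_rot":[0,0,0]}]'
python3 -m inch '[{"grip":0.05,"slide":[0,0,0],"delta_rot":[0,0,0]},{"grip":0.045,"slide":[0,0,0],"delta_rot":[0,0,0]},{"grip":0.042,"slide":[0,0,0],"delta_rot":[0,0,0]},{"grip":0.03,"slide":[0,0,0],"delta_rot":[0,0,0]},{"grip":0.03,"slide":[0,0,0],"delta_rot":[0,0,0]},{"grip":0.03,"slide":[0,0,0],"delta_rot":[0,0,0]},{"grip":0.03,"slide":[0,0,0],"delta_rot":[0,0,0]},{"grip":0.03,"slide":[0,0,0],"delta_rot":[0,0,0]}]' 40
```

```text
t: 8.6
eef_pos: [426.3, -278.7, 0.3]
tcp_rot: [0.0, -0.029, 1.0, 0.0]
force: [-0.1, -0.2, -0.2]
grip_width: 0.82
t: 9.4
eef_pos: [426.6, -278.8, 0.8]
tcp_rot: [0.0, -0.029, 1.0, -0.0]
force: [-0.9, 0.6, 6.1]
grip_width: 0.458
```

```bash
python3 -m inch '[{"grip":0.03,"slide":[0,0,-0.005],"delta_rot":[0,0,0]},{"grip":0.03,"slide":[-0.002,0.02,0],"delta_rot":[0,0,0]},{"grip":0.03,"slide":[-0.002,0.035,0],"delta_rot":[0,0,0]},{"grip":0.03,"slide":[-0.002,0.035,0],"delta_rot":[0,0,0]},{"grip":0.03,"slide":[-0.002,0.035,0],"delta_rot":[0,0,0]},{"grip":0.03,"slide":[-0.002,0.035,0],"delta_rot":[0,0,0]},{"grip":0.03,"slide":[-0.002,0.019,0],"delta_rot":[0,0,-0.065]},{"grip":0.03,"slide":[0,0,0],"delta_rot":[0,0,-0.065]}]' 60
python3 -m inch '[{"grip":0.03,"slide":[0,0,0],"delta_rot":[0,0,0]},{"grip":0.03,"slide":[0,0,0.002],"delta_rot":[0,0,0]},{"grip":0.03,"slide":[0,0,0.002],"delta_rot":[0,0,0]},{"grip":0.03,"slide":[0,0,0],"delta_rot":[0,0,0]},{"grip":0.03,"slide":[0,0,0],"delta_rot":[0,0,0]},{"grip":0.03,"slide":[0,0,0],"delta_rot":[0,0,0]},{"grip":0.03,"slide":[0,0,0],"delta_rot":[0,0,0]},{"grip":0.03,"slide":[0,0,0],"delta_rot":[0,0,0]}]'
python3 - <<'E'
from h import *
o=manip.observe();print(o["eef_pos"],o["tcp_rot"],o["force"])
for n in("scene","top"):
    c=cam(n)
    i=c["img"][:,:,::-1]
    x,y=((160,150),(230,140))[n=="top"]
    cv2.imwrite(f"pics/p_{n}.png",cv2.resize(i[y:y+140,x:x+190],None,fx=4,fy=4,interpolation=cv2.INTER_CUBIC))
E
```

```text
t: 10.2
eef_pos: [427.7, -97.2, 5.2]
tcp_rot: [-0.0, -0.096, 0.995, 0.0]
force: [-0.3, 0.3, -1.4]
grip_width: 0.452
t: 11.0
eef_pos: [428.0, -99.3, 1.3]
tcp_rot: [-0.0, -0.093, 0.996, -0.0]
force: [-0.4, -0.4, -1.0]
grip_width: 0.455
[428.01537653 -99.33476072   1.28121128] [-3.60799111e-05 -9.33763234e-02  9.95630886e-01 -5.24106552e-06] [-0.37975483 -0.42579025 -1.01105244]
```

View pics/p_scene.png

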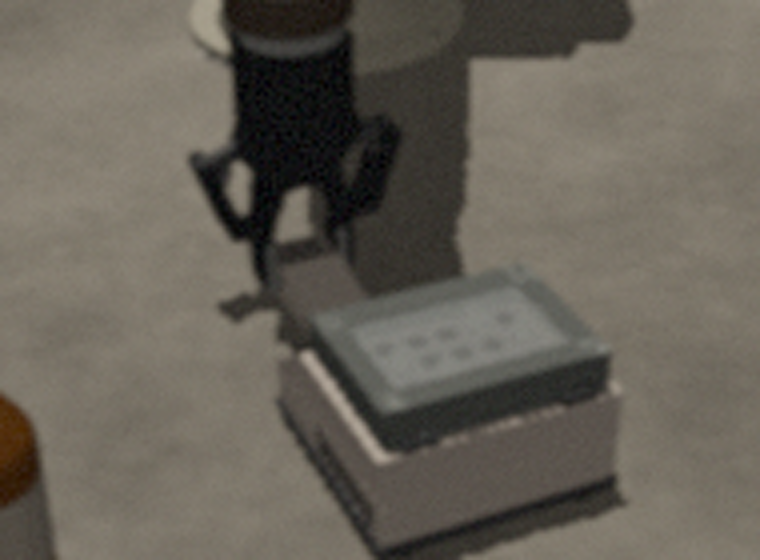

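View pics/p_top.png

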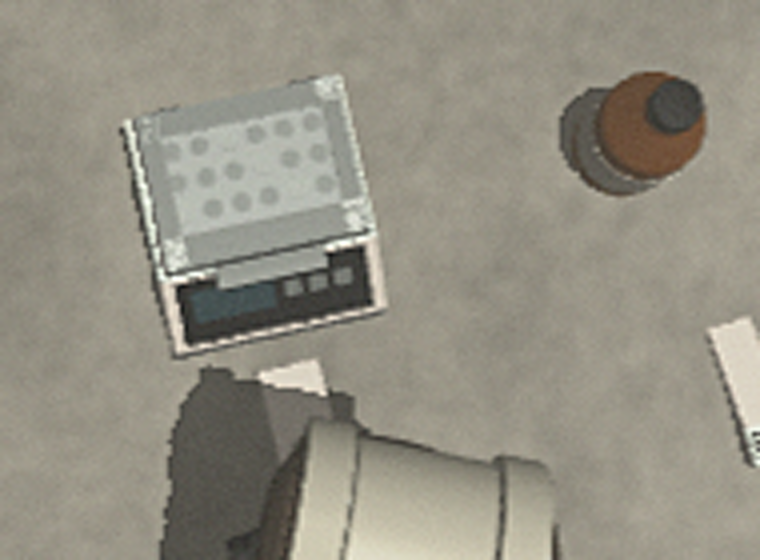

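The wedge is aligned. Its nose corners at crop (259,373) and (319,360) are centred on the front edge, whose corners are at (176,355) and (385,308), with a gap of about 21 mm. I'll seat it on the bench and push in.

```bash
python3 -m inch '[{"grip":0.03,"slide":[0,0,0.001],"delta_rot":[0,0,0]},{"grip":0.03,"slide":[-0.004,0,0],"delta_rot":[0,0,0]},{"grip":0.03,"slide":[-0.006,0,0],"delta_rot":[0,0,0]},{"grip":0.03,"slide":[-0.006,0,0],"delta_rot":[0,0,0]},{"grip":0.03,"slide":[-0.006,0,0],"delta_rot":[0,0,0]},{"grip":0.03,"slide":[-0.006,0,0],"delta_rot":[0,0,0]},{"grip":0.03,"slide":[-0.004,0,0],"delta_rot":[0,0,0]},{"grip":0.03,"slide":[0,0,0],"delta_rot":[0,0,0]}]'
python3 - <<'E'
from h import *
for n in("scene","top"):
    c=cam(n)
    i=c["img"][:,:,::-1]
    x,y=((160,150),(230,140))[n=="top"]
    cv2.imwrite(f"pics/q_{n}.png",cv2.resize(i[y:y+140,x:x+190],None,fx=4,fy=4,interpolation=cv2.INTER_CUBIC))
E
```

```text
t: 11.9
eef_pos: [460.2, -93.4, 0.9]
tcp_rot: [0.001, -0.094, 0.996, -0.0]
force: [0.5, -0.2, 4.2]
grip_width: 0.453
```

View pics/q_top.png

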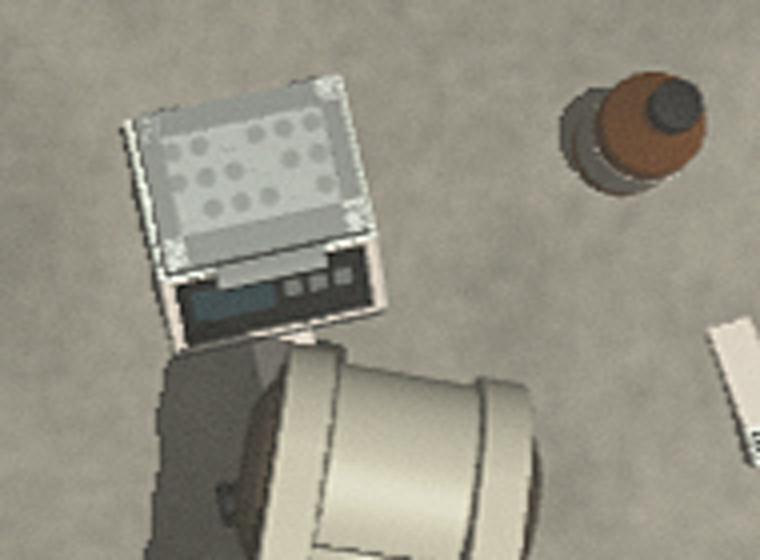

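The nose has gone under the front edge with no contact force along x. I'll push on slowly and watch the force.

```bash
python3 -m inch '[{"grip":0.03,"slide":[-0.002,0,0],"delta_rot":[0,0,0]},{"grip":0.03,"slide":[-0.002,0,0],"delta_rot":[0,0,0]},{"grip":0.03,"slide":[-0.002,0,0],"delta_rot":[0,0,0]},{"grip":0.03,"slide":[-0.001,0,0],"delta_rot":[0,0,0]},{"grip":0.03,"slide":[-0.001,0,0],"delta_rot":[0,0,0]},{"grip":0.03,"slide":[0,0,0],"delta_rot":[0,0,0]},{"grip":0.03,"slide":[0,0,0],"delta_rot":[0,0,0]},{"grip":0.03,"slide":[0,0,0],"delta_rot":[0,0,0]}]'
python3 -m inch '[{"grip":0.03,"slide":[-0.001,0,0],"delta_rot":[0,0,0]},{"grip":0.03,"slide":[-0.001,0,0],"delta_rot":[0,0,0]},{"grip":0.03,"slide":[-0.001,0,0],"delta_rot":[0,0,0]},{"grip":0.03,"slide":[-0.001,0,0],"delta_rot":[0,0,0]},{"grip":0.03,"slide":[0,0,0],"delta_rot":[0,0,0]},{"grip":0.03,"slide":[0,0,0],"delta_rot":[0,0,0]},{"grip":0.03,"slide":[0,0,0],"delta_rot":[0,0,0]},{"grip":0.03,"slide":[0,0,0],"delta_rot":[0,0,0]}]'
python3 -m inch '[{"grip":0.03,"slide":[-0.001,0,0],"delta_rot":[0,0,0]},{"grip":0.03,"slide":[-0.001,0,0],"delta_rot":[0,0,0]},{"grip":0.03,"slide":[-0.001,0,0],"delta_rot":[0,0,0]},{"grip":0.03,"slide":[0,0,0],"delta_rot":[0,0,0]},{"grip":0.03,"slide":[0,0,0],"delta_rot":[0,0,0]},{"grip":0.03,"slide":[0,0,0],"delta_rot":[0,0,0]},{"grip":0.03,"slide":[0,0,0],"delta_rot":[0,0,0]},{"grip":0.03,"slide":[0,0,0],"delta_rot":[0,0,0]}]'
```

```text
t: 12.8
eef_pos: [467.0, -92.1, 0.9]
tcp_rot: [-0.0, -0.093, 0.996, -0.0]
force: [-4.9, -0.9, 10.4]
grip_width: 0.454
t: 13.6
eef_pos: [470.7, -91.4, 0.9]
tcp_rot: [-0.0, -0.093, 0.996, -0.0]
force: [-6.6, -2.1, 8.7]
grip_width: 0.456
t: 14.4
eef_pos: [472.7, -90.9, 0.9]
tcp_rot: [-0.001, -0.093, 0.996, -0.0]
force: [-11.8, -2.4, 14.5]
grip_width: 0.457
```

```bash
python3 -m inch '[{"grip":0.03,"slide":[0,0,-0.0005],"delta_rot":[0,0,0]},{"grip":0.03,"slide":[0,0,0],"delta_rot":[0,0,0]},{"grip":0.03,"slide":[0,0,0],"delta_rot":[0,0,0]},{"grip":0.03,"slide":[0,0,0],"delta_rot":[0,0,0]},{"grip":0.03,"slide":[0,0,0],"delta_rot":[0,0,0]},{"grip":0.03,"slide":[0,0,0],"delta_rot":[0,0,0]},{"grip":0.03,"slide":[0,0,0],"delta_rot":[0,0,0]},{"grip":0.03,"slide":[0,0,0],"delta_rot":[0,0,0]}]'
cat >> h.py <<'E'
def front(c):
    g=cv2.GaussianBlur(cv2.cvtColor(c["img"],cv2.COLOR_RGB2GRAY).astype(np.float32),(3,3),0)
    pts=[]
    for u in range(278,323):
        v0=228-(u-274)*0.225
        r=np.arange(int(v0)-5,int(v0)+7); d=np.diff(g[r,u]); k=d.argmin()
        if 0<k<len(d)-1: pts.append((u,r[k]+.5))
    return np.array(pts)
E
python3 - <<'E'
from h import *
o=manip.observe();print(o["eef_pos"],o["force"])
im={}
for n in("scene","top"):
    c=cam(n);i=c["img"][:,:,::-1];im[n]=c["img"]
    x,y=((160,150),(230,140))[n=="top"]
    cv2.imwrite(f"pics/r_{n}.png",cv2.resize(i[y:y+140,x:x+190],None,fx=4,fy=4,interpolation=cv2.INTER_CUBIC))
# motion of the heater's rear part since before the push (p_ crop) by phase correlation
for n,(x,y),(u,v,w,h) in(("top",(230,140),(260,160,60,40)),("scene",(160,150),(233,228,85,55))):
    a=cv2.cvtColor(cv2.resize(cv2.imread(f"pics/p_{n}.png"),None,fx=.25,fy=.25,interpolation=cv2.INTER_AREA),cv2.COLOR_BGR2GRAY).astype(np.float32)
    b=cv2.cvtColor(cv2.resize(cv2.imread(f"pics/r_{n}.png"),None,fx=.25,fy=.25,interpolation=cv2.INTER_AREA),cv2.COLOR_BGR2GRAY).astype(np.float32)
    s=np.s_[v-y:v-y+h,u-x:u-x+w]
    print(n,cv2.phaseCorrelate(np.ascontiguousarray(a[s]),np.ascontiguousarray(b[s]),cv2.createHanningWindow((w,h),cv2.CV_32F)))
E
```

```text
t: 15.2
eef_pos: [472.8, -90.9, 0.9]
tcp_rot: [-0.001, -0.093, 0.996, -0.0]
force: [-8.4, -2.9, 9.5]
grip_width: 0.453
[472.80631593 -90.9164255    0.90249929] [-8.40450684 -2.89066554  9.49121973]
top ((0.04624830067745833, -0.010206717573847612), 1.0992245443662008)
scene ((0.0490929902977868, 0.04427192385038481), 0.9718709742581403)
```

View pics/r_top.png

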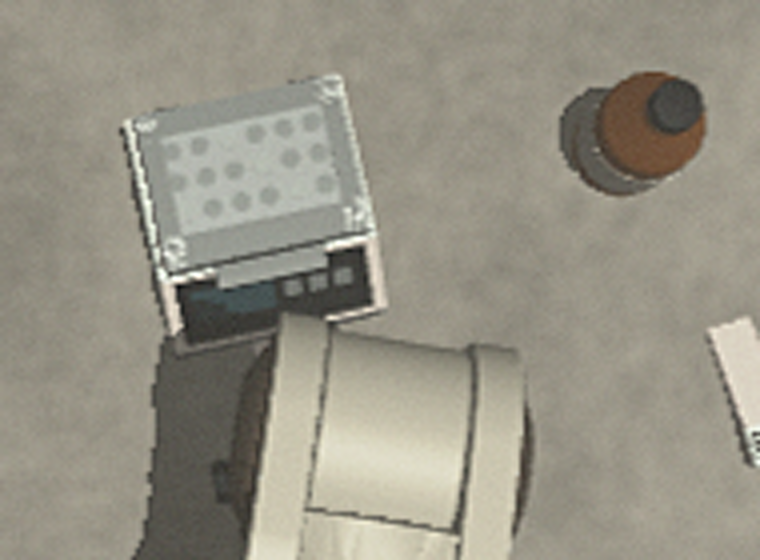

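View pics/r_scene.png

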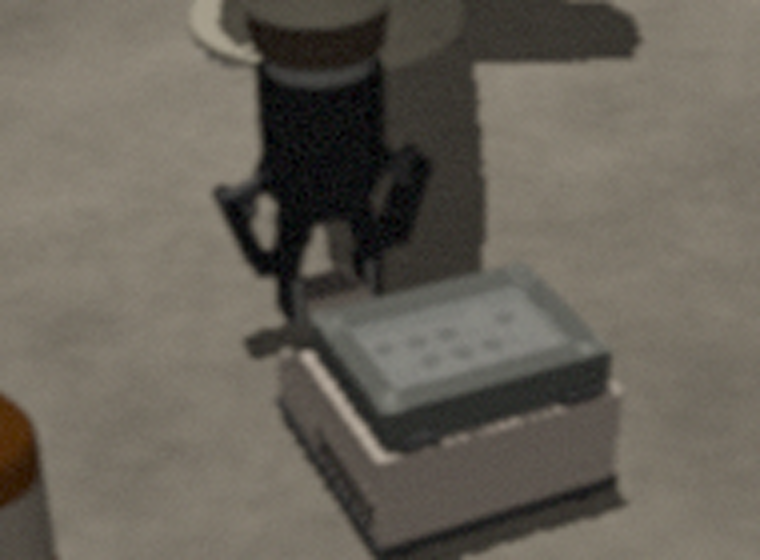

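The heater hasn't moved (shift of 0.05 px or less). The drag force looks like bench friction from pressing down, so I'll ease that slightly and push on.

```bash
python3 -m inch '[{"grip":0.03,"slide":[-0.001,0,-0.0004],"delta_rot":[0,0,0]},{"grip":0.03,"slide":[-0.001,0,0],"delta_rot":[0,0,0]},{"grip":0.03,"slide":[-0.001,0,0],"delta_rot":[0,0,0]},{"grip":0.03,"slide":[-0.001,0,0],"delta_rot":[0,0,0]},{"grip":0.03,"slide":[-0.001,0,0],"delta_rot":[0,0,0]},{"grip":0.03,"slide":[-0.001,0,0],"delta_rot":[0,0,0]},{"grip":0.03,"slide":[0,0,0],"delta_rot":[0,0,0]},{"grip":0.03,"slide":[0,0,0],"delta_rot":[0,0,0]}]'
python3 -m inch '[{"grip":0.03,"slide":[-0.001,0,0],"delta_rot":[0,0,0]},{"grip":0.03,"slide":[-0.001,0,0],"delta_rot":[0,0,0]},{"grip":0.03,"slide":[-0.001,0,0],"delta_rot":[0,0,0]},{"grip":0.03,"slide":[-0.001,0,0],"delta_rot":[0,0,0]},{"grip":0.03,"slide":[-0.001,0,0],"delta_rot":[0,0,0]},{"grip":0.03,"slide":[0,0,0],"delta_rot":[0,0,0]},{"grip":0.03,"slide":[0,0,0],"delta_rot":[0,0,0]},{"grip":0.03,"slide":[0,0,0],"delta_rot":[0,0,0]}]'
cat >> h.py <<'E'
def shot(tag,ref="p"):
    for n,(x,y),(u,v,w,h) in(("top",(230,140),(260,160,60,40)),("scene",(160,150),(233,228,85,55))):
        c=cam(n);i=c["img"][:,:,::-1]
        cv2.imwrite(f"pics/{tag}_{n}.png",cv2.resize(i[y:y+140,x:x+190],None,fx=4,fy=4,interpolation=cv2.INTER_CUBIC))
        f=lambda t:cv2.cvtColor(cv2.resize(cv2.imread(f"pics/{t}_{n}.png"),None,fx=.25,fy=.25,interpolation=cv2.INTER_AREA),cv2.COLOR_BGR2GRAY).astype(np.float32)
        s=np.s_[v-y:v-y+h,u-x:u-x+w]
        print(n,cv2.phaseCorrelate(np.ascontiguousarray(f(ref)[s]),np.ascontiguousarray(f(tag)[s]),cv2.createHanningWindow((w,h),cv2.CV_32F)))
E
python3 -c "
from h import *
shot('s')"
```

```text
t: 16.1
eef_pos: [478.7, -89.6, 0.9]
tcp_rot: [-0.001, -0.093, 0.996, -0.0]
force: [-7.1, -1.4, 5.2]
grip_width: 0.455
t: 16.9
eef_pos: [483.6, -88.7, 0.9]
tcp_rot: [-0.001, -0.093, 0.996, -0.0]
force: [-7.4, -1.3, 4.8]
grip_width: 0.452
top ((-0.058396173986150046, -0.40270285718738563), 1.0657217899958293)
scene ((-0.2052080235947571, 0.4691639883545662), 1.0742310121324328)
```

View pics/s_scene.png

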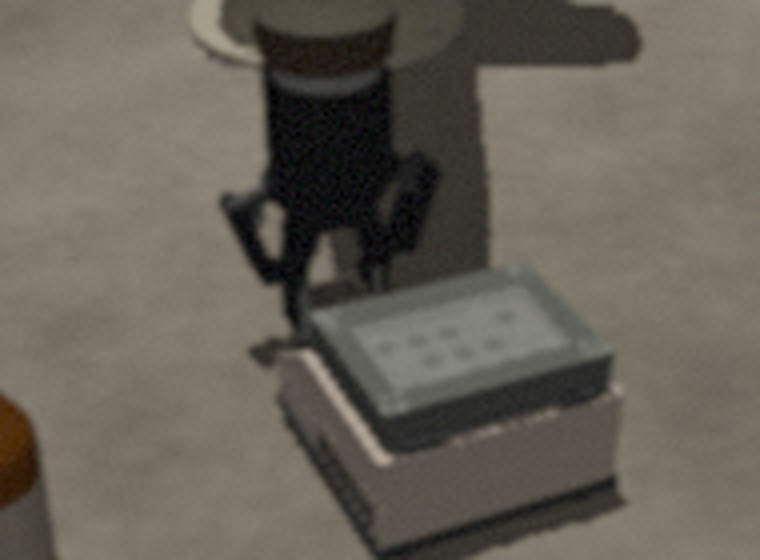

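```bash
cat >> h.py <<'E'
def sh(tag,n,box,ref="p"):
    x0,y0,x1,y1=[k//4 for k in box]
    f=lambda t:cv2.cvtColor(cv2.resize(cv2.imread(f"pics/{t}_{n}.png"),None,fx=.25,fy=.25,interpolation=cv2.INTER_AREA),cv2.COLOR_BGR2GRAY).astype(np.float32)[y0:y1,x0:x1].copy()
    a,b=f(ref),f(tag)
    return np.round(cv2.phaseCorrelate(a,b,cv2.createHanningWindow(a.shape[::-1],cv2.CV_32F)),2) if 0 else np.round(cv2.phaseCorrelate(a,b,cv2.createHanningWindow(a.shape[::-1],cv2.CV_32F))[0],2)
def predict(n,hp,lift,slide=0):
    c=cam0[n]; y=.187
    R=np.array([[np.cos(y),-np.sin(y),0],[np.sin(y),np.cos(y),0],[0,0,1]])
    O=np.array([632.2,-61.2,0]); hp=np.array(hp,float)
    a=lift/120; p=np.array([60,0,0])  # pivot about rear feet
    d=hp-p; Ry=np.array([[np.cos(a),0,np.sin(a)],[0,1,0],[-np.sin(a),0,np.cos(a)]])
    q=p+Ry@d+np.array([slide,0,0])
    return np.round(proj(c,O+R@q)-proj(c,O+R@hp),2), np.round(proj(c,O+R@hp))
cam0={}
E
cat > m.py <<'E'
from h import *
import sys
tag=sys.argv[1]
cam0.update(scene=cam("scene"),top=cam("top"))
P=[("scene","lid front-right corner",(-28,-60,93),(290,270,390,350)),
   ("scene","housing front-right",(-70,-70,25),(264,360,340,440)),
   ("scene","rear bottom edge",(75,10,8),(400,460,640,556)),
   ("scene","lid rear left",(68,60,93),(540,300,660,400)),
   ("top","lid rear",(60,0,95),(120,70,380,160)),
   ("top","lid front/panel",(-28,0,90),(150,220,390,290)),
   ("top","front left",(-60,60,50),(140,240,250,330))]
for n,name,hp,b in P:
    print(n,name,"meas",sh(tag,n,b),"lift1",predict(n,hp,1)[0],"lift3",predict(n,hp,3)[0],"slide1",predict(n,hp,0,1)[0])
E
python3 m.py r; echo; python3 m.py s
```

```text
scene lid front-right corner meas [ 0.61 -0.02] lift1 [ 0.12 -0.11] lift3 [ 0.36 -0.32] slide1 [0.17 0.23]
scene housing front-right meas [0.11 0.09] lift1 [ 0.01 -0.34] lift3 [ 0.02 -1.02] slide1 [0.15 0.23]
scene rear bottom edge meas [ 0.04 -0.03] lift1 [0.01 0.07] lift3 [0.04 0.19] slide1 [0.22 0.28]
scene lid rear left meas [0.64 0.52] lift1 [0.19 0.22] lift3 [0.56 0.67] slide1 [0.24 0.25]
top lid rear meas [0.06 0.04] lift1 [-0.07 -0.31] lift3 [-0.21 -0.93] slide1 [-0.09 -0.39]
top lid front/panel meas [ 0.1  -0.16] lift1 [-0.05 -0.34] lift3 [-0.16 -1.01] slide1 [-0.09 -0.4 ]
top front left meas [ 0.58 -0.31] lift1 [-0.04 -0.19] lift3 [-0.11 -0.59] slide1 [-0.08 -0.39]

scene lid front-right corner meas [ 0.8  -0.41] lift1 [ 0.12 -0.11] lift3 [ 0.36 -0.32] slide1 [0.17 0.23]
scene housing front-right meas [0.4 0.2] lift1 [ 0.01 -0.34] lift3 [ 0.02 -1.02] slide1 [0.15 0.23]
scene rear bottom edge meas [-0.43  0.57] lift1 [0.01 0.07] lift3 [0.04 0.19] slide1 [0.22 0.28]
scene lid rear left meas [0.48 1.07] lift1 [0.19 0.22] lift3 [0.56 0.67] slide1 [0.24 0.25]
top lid rear meas [-0.13 -0.27] lift1 [-0.07 -0.31] lift3 [-0.21 -0.93] slide1 [-0.09 -0.39]
top lid front/panel meas [-0.02 -0.44] lift1 [-0.05 -0.34] lift3 [-0.16 -1.01] slide1 [-0.09 -0.4 ]
top front left meas [ 0.41 -0.57] lift1 [-0.04 -0.19] lift3 [-0.11 -0.59] slide1 [-0.08 -0.39]
```

```bash
python3 -m inch '[{"grip":0.03,"slide":[-0.001,0,0],"delta_rot":[0,0,0]},{"grip":0.03,"slide":[-0.001,0,0],"delta_rot":[0,0,0]},{"grip":0.03,"slide":[-0.001,0,0],"delta_rot":[0,0,0]},{"grip":0.03,"slide":[-0.001,0,0],"delta_rot":[0,0,0]},{"grip":0.03,"slide":[0,0,0],"delta_rot":[0,0,0]},{"grip":0.03,"slide":[0,0,0],"delta_rot":[0,0,0]},{"grip":0.03,"slide":[0,0,0],"delta_rot":[0,0,0]},{"grip":0.03,"slide":[0,0,0],"delta_rot":[0,0,0]}]'
python3 - <<'E'
from h import *
shot('u')
np.set_printoptions(precision=1,suppress=True)
c=cam("top"); f=lambda x,y:(x/4+230-.375,y/4+140-.375)
print("nose before push",[onz(c,*f(*p),3)[:2] for p in((259,373),(319,360))])
E
python3 m.py u
```

```text
t: 18.0
eef_pos: [487.5, -87.9, 0.9]
tcp_rot: [-0.001, -0.093, 0.996, -0.0]
force: [-7.2, -0.2, 4.7]
grip_width: 0.449
top ((-0.33623696521672386, -0.652690052209902), 1.0106741247574489)
scene ((0.3197011844079327, 0.5755419641941728), 1.063830814714785)
nose before push [array([532.7, -59.7]), array([540.1, -99.3])]
scene lid front-right corner meas [ 1.   -0.71] lift1 [ 0.12 -0.11] lift3 [ 0.36 -0.32] slide1 [0.17 0.23]
scene housing front-right meas [0.26 0.23] lift1 [ 0.01 -0.34] lift3 [ 0.02 -1.02] slide1 [0.15 0.23]
scene rear bottom edge meas [-0.69  0.05] lift1 [0.01 0.07] lift3 [0.04 0.19] slide1 [0.22 0.28]
scene lid rear left meas [0.34 0.92] lift1 [0.19 0.22] lift3 [0.56 0.67] slide1 [0.24 0.25]
top lid rear meas [-0.06 -0.48] lift1 [-0.07 -0.31] lift3 [-0.21 -0.93] slide1 [-0.09 -0.39]
top lid front/panel meas [-0.38 -0.55] lift1 [-0.05 -0.34] lift3 [-0.16 -1.01] slide1 [-0.09 -0.4 ]
top front left meas [ 0.3  -0.66] lift1 [-0.04 -0.19] lift3 [-0.11 -0.59] slide1 [-0.08 -0.39]
```

View pics/u_top.png

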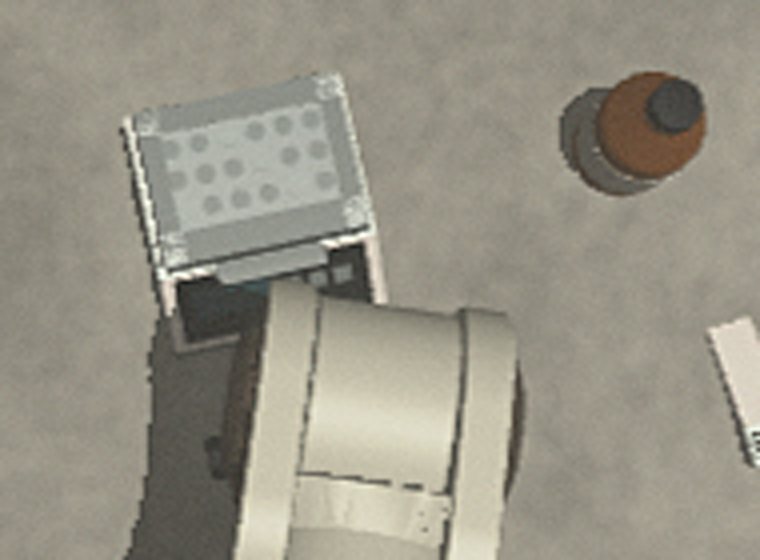

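View pics/u_scene.png

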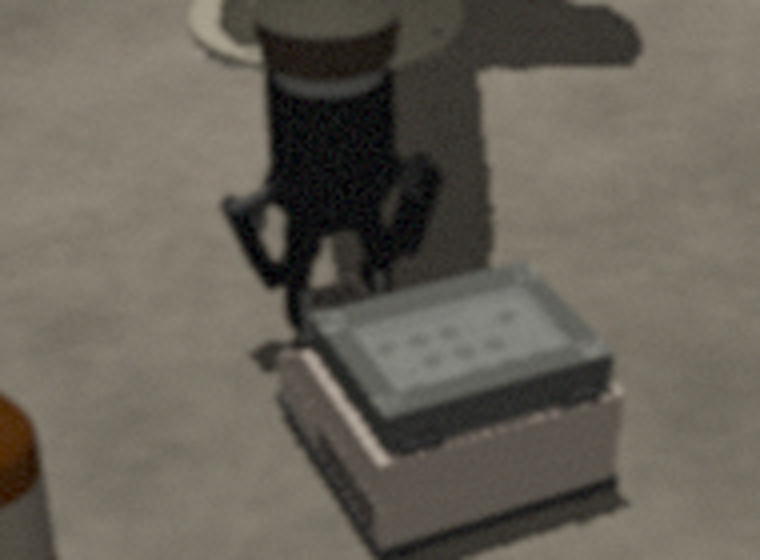

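Geometry puts the feet 2.6–3.1 mm up, while the top-view shift suggests 1.7–2 mm. I'll refine that with edge fits and push in 2 mm more to centre within the tolerance.

```bash
python3 -m inch '[{"grip":0.03,"slide":[-0.001,0,0],"delta_rot":[0,0,0]},{"grip":0.03,"slide":[-0.001,0,0],"delta_rot":[0,0,0]},{"grip":0.03,"slide":[0,0,0],"delta_rot":[0,0,0]},{"grip":0.03,"slide":[0,0,0],"delta_rot":[0,0,0]},{"grip":0.03,"slide":[0,0,0],"delta_rot":[0,0,0]},{"grip":0.03,"slide":[0,0,0],"delta_rot":[0,0,0]},{"grip":0.03,"slide":[0,0,0],"delta_rot":[0,0,0]},{"grip":0.03,"slide":[0,0,0],"delta_rot":[0,0,0]}]'
python3 - <<'E'
from h import *
shot('v')
def edge(tag,n,p0,p1,half=14):
    g=cv2.GaussianBlur(cv2.cvtColor(cv2.imread(f"pics/{tag}_{n}.png"),cv2.COLOR_BGR2GRAY).astype(np.float32),(0,0),3)
    p0,p1=np.array(p0,float),np.array(p1,float); t=(p1-p0)/np.linalg.norm(p1-p0); nn=np.array([-t[1],t[0]])
    s=np.arange(-half,half+1); al=np.linspace(.05,.95,60)
    X=(p0[None]+al[:,None]*(p1-p0))[:,None,:]+s[None,:,None]*nn
    prof=cv2.remap(g,X[...,0].astype(np.float32),X[...,1].astype(np.float32),cv2.INTER_LINEAR)
    d=np.abs(np.diff(prof,axis=1)); off=((d**3)*(s[:-1]+.5)).sum(1)/(d**3).sum(1)
    return np.median(off)/4
E_=[("top","housing/lid rear edge",(130,115),(335,76)),("top","lid front edge",(172,270),(215,262)),("scene","right side bottom edge",(285,405),(365,535)),("scene","rear bottom edge",(395,545),(610,480)),("scene","lid right top edge",(310,340),(375,415)),("scene","lid top front edge",(330,315),(500,268))]
for n,nm,a,b in E_:
    r=[edge(t,n,a,b) for t in "prsuv"]; print(n,nm,np.round(np.array(r)-r[0],2))
E
python3 m.py v
```

```text
t: 19.05
eef_pos: [489.5, -87.6, 0.9]
tcp_rot: [-0.001, -0.093, 0.996, -0.0]
force: [-7.1, -1.5, 5.3]
grip_width: 0.453
top ((-0.17765196036508613, -0.7129465076128412), 1.0186551570892335)
scene ((0.27961311900590147, 0.738306157524196), 0.9933597877290514)
top housing/lid rear edge [ 0.   -0.04 -0.47 -0.72 -0.72]
top lid front edge [ 0.   -0.04 -0.22 -0.45 -0.41]
scene right side bottom edge [ 0.    0.   -0.12 -0.15 -0.14]
scene rear bottom edge [0.   0.02 0.18 0.26 0.26]
scene lid right top edge [ 0.    0.02 -0.12 -0.13 -0.16]
scene lid top front edge [ 0.   -0.11 -0.29 -0.34 -0.41]
scene lid front-right corner meas [ 0.52 -0.74] lift1 [ 0.12 -0.11] lift3 [ 0.36 -0.32] slide1 [0.17 0.23]
scene housing front-right meas [0.22 0.01] lift1 [ 0.01 -0.34] lift3 [ 0.02 -1.02] slide1 [0.15 0.23]
scene rear bottom edge meas [-0.17  0.  ] lift1 [0.01 0.07] lift3 [0.04 0.19] slide1 [0.22 0.28]
scene lid rear left meas [0.39 0.81] lift1 [0.19 0.22] lift3 [0.56 0.67] slide1 [0.24 0.25]
top lid rear meas [-0.22 -0.82] lift1 [-0.07 -0.31] lift3 [-0.21 -0.93] slide1 [-0.09 -0.39]
top lid front/panel meas [-0.42 -0.78] lift1 [-0.05 -0.34] lift3 [-0.16 -1.01] slide1 [-0.09 -0.4 ]
top front left meas [ 0.36 -1.09] lift1 [-0.04 -0.19] lift3 [-0.11 -0.59] slide1 [-0.08 -0.39]
```

The top-view rear-edge shift of -0.72 px means the feet are about 2.3 mm up, and the scene lid edge gives about 3 mm. The rear bottom edge shows the heater hasn't slid. Both estimates are inside 1.2–5.5 mm, so I'm handing in.

```bash
python3 -c "
from plant import manip
o=manip.observe();print(o['eef_pos'],o['force'],abs(o['dq']).max(),o['grip_width'])
print(manip.close_job())"
```

```text
[489.46338729 -87.55756265   0.9235263 ] [-7.74377247 -1.39916071  5.85086038] 0.0012171436399732254 0.45325472327251154
the job is handed in; nothing more can be done
None
```

I shut the lid, gripped the larger wedge and pushed it flat and thin end first under the middle of the heater's front edge. I handed in at about 19 s with the wedge still gripped; no verdict was reported.

**Last checks**
- **Lid:** it looked flat in both views. At closing it resisted with about 11 N at a tip height of 95 mm, so I take it as fully shut.
- **Front feet:** I estimate both are 2.3 to 3.5 mm up, inside the 1.2 to 5.5 mm band. The estimates disagree:

| Source | Lift |
|---|---|
| Top-view edge fit | 2.3 mm |
| Scene lid edge (rough) | 3 mm |
| Wedge geometry | 3 to 3.5 mm |

- **Weak measurements:** some of the small-patch image shifts were too noisy to use. One patch on the front of the housing did not show the rise I expected. I did not measure the two feet separately.
- **Heater position:** its rear bottom edge moved only about 0.3 px, so any slide was about 1 mm at most.
- **Wedge and arm:** the wedge was gripped at about 39 mm opening (set to 60 N) and pressed on the bench with about 6 N. About 8 N of push remained and the arm was still.
- **Other things:** I saw no change in the bottle. I did not re-measure the tip box and tube rack at the end, but the arm stayed well clear of them.

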